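Hook the frit tray in against the sprung bench stop

TASK

Hook your fingertips behind the far lip of the small metal tray that holds the three frit jars and drag it towards you along the table, without lifting it, until its near side lies flat against the rubber face of the bench stop. Press it on into the sprung stop with about 10 N more than the dragging itself takes (never over 20 N on the stop) and keep that up for about a second, then let go, leaving the tray snug and square against the stop with the jars and the graphite block still in it and the jars upright. Leave everything else on the table where it is.

Things in the scene. Friction and masses are not known exactly. Their poses are not given: they have to be found in the camera images.
- tray: Shallow open aluminium tray, 130 (x) by 150 (y) mm, walls 4 mm thick, 40 mm high, rolled rim to 43 mm; loose, with its load about 0.9 kg; mass and friction vary, so dragging takes 3 to 10 N. Origin: centre of its underside, z up. Its -x side, 65 mm from the origin, is the near side that goes against the stop; the +x side carries the far lip.
- far_lip: Out-turned lip along the tray's far (+x) wall, part of the tray, 146 mm long, standing 12 mm out from the wall, its edge turned down; top 40 mm, lower edge 27 mm above the table. Origin: middle of the wall's outer face, 38 mm above the table; axes as the tray's. The face to pull on is 12 mm from the origin in +x; the table is clear for 60 mm behind its middle 110 mm.
- stop: Fixed bench stop: steel base 50 x 200 mm, block 38 mm high, and on two rods a buffer bar 150 mm wide, z 12 to 34 mm, with a rubber face. Origin: on the table 70 mm in front of the base's middle; +x points square out to the tray. The rods' setting differs each time and is not measured: at rest the rubber face is 0 to 25 mm from the origin in -x; feel for it. Springs give 0.25 mm per N, at most 14 mm.
- frit_jar_1: Frit jar with green-blue filling standing loose in the tray, 50 mm diameter, 49 mm high, 0.11 kg; origin at the centre of its foot, z up.
- frit_jar_2: Frit jar with light brown filling standing loose in the tray, same size; origin at the centre of its foot, z up.
- frit_jar_3: Frit jar with violet filling standing loose in the tray, same size; origin at the centre of its foot, z up.
- graphite_block: Dark graphite block 52 x 60 x 24 mm lying loose in the tray; origin at the centre of its underside.
- ribbed_dish: Bystander: clear ribbed dish, 124 mm wide, 61 mm high, on the steel mat at the left; origin under its centre.
- timer_white: Bystander: white round timer, 42 x 64 x 66 mm, to the left of the tray; origin under its centre.
- paddle_1: Bystander: graphite paddle with red handle, 240 mm long, 27 mm high, to the left of the stop; origin under its centre.
- nipper_red: Bystander: red-handled nipper, 224 mm long, 26 mm high, lying behind the tray; origin under its centre.
Things that resemble listed ones, but are neither listed nor needed, are in the scene too. What is shaped like the frit_jar_3 but pink or red is not meant.

How it is judged:
On the way, in this order (a step that is already met when the one before it is completed fails the run):
1. fingertips pull on the far lip while the tray lies on the table short of the stop (contact force between the fingers and far_lip above 1 N and contact force between tray and stop below 0.5 N), for 0.1 s.
2. still pulled by its far lip, the tray presses into the stop with at least 5 N for 0.4 s (contact force between the fingers and far_lip above 1 N and contact force between tray and stop above 5 N), for 0.4 s.
At the end, for the whole second after the job is handed in: The tray lies flat and still on the table, its near side touching the stop's rubber face (over 0.3 N), square to it within 0.04 rad and sideways within 45 mm of the stop's middle; the three jars stand upright in the tray (within 0.2 rad) and the graphite block lies in it (contact force between tray and stop above 0.3 N and angle between the x axis of tray and the x axis of stop, either way round below 0.04 rad and y of tray in the frame of stop between -0.045 and 0.045 m and x of tray in the frame of stop above 0.02 m and height (world z) of tray below 0.005 m and angle between tray's own z axis and vertical below 0.04 rad and linear speed of tray below 0.01 m/s and angle between each of frit_jar_1, frit_jar_2, frit_jar_3's own z axis and vertical below 0.2 rad and x of frit_jar_1 in the frame of tray between -0.061 and 0.061 m and y of frit_jar_1 in the frame of tray between -0.071 and 0.071 m and z of each of frit_jar_1, frit_jar_2, frit_jar_3, graphite_block in the frame of tray below 0.02 m and x of frit_jar_2 in the frame of tray between -0.061 and 0.061 m and y of frit_jar_2 in the frame of tray between -0.071 and 0.071 m and x of frit_jar_3 in the frame of tray between -0.061 and 0.061 m and y of frit_jar_3 in the frame of tray between -0.071 and 0.071 m and x of graphite_block in the frame of tray between -0.061 and 0.061 m and y of graphite_block in the frame of tray between -0.071 and 0.071 m).
It fails at once if the tray is pressed against the stop with more than 20 N (contact force between tray and stop above 20 N).
It fails at once if the tray is lifted or tipped (over 10 mm or 0.12 rad) (height (world z) of tray above 0.01 m or angle between tray's own z axis and vertical above 0.12 rad).
It fails at once if a jar falls over (angle between any of frit_jar_1, frit_jar_2, frit_jar_3's own z axis and vertical above 0.6 rad).
It fails at once if a bystander is moved by more than 20 mm (distance of any of ribbed_dish, timer_white, paddle_1, nipper_red from where it was at the start of the episode above 0.02 m).
It also fails if it takes over 53 s, if anything falls off the work surface, if the arm or the gripper's body presses on something with over 40 N, if the wrist force passes 120 N, or if a joint passes its speed limit or range.

ROBOT

A 7-joint arm with a two-finger parallel gripper is mounted at the origin on the work surface; the furniture and walls round the work are solid. World frame = base frame: x ahead of the robot, y to its left, z up, the work surface at z = 0. Lengths are in m, angles in rad, forces in N, time in s.
With the tool pointing down it reaches from about 0.425 to 1.025 m from the base axis. Payload 9.4 kg.
Tool frame: the origin (TCP) lies at the very end of the fingers, on their centre line; the grasp point (between the pads) lies 19 mm behind it; z points along the fingers, y is the line along which they close (so a half turn about z gives the same grasp; the last joint's range is limited). The gripper opens to 93 mm and grips with 3 to 60 N. Pads are 15 mm wide; open, the fingers measure 128 mm over their backs; the gripper's body (75 mm by 188 mm) begins 65 mm behind the grasp point.
Start: joints at [-0.843, 0.599, -0.003, 1.599, 0.002, 0.943, -0.08], TCP at [0.523, 0.503, 0.219] pointing down, gripper open.
Joint ranges: [-2.57, 2.57], [-0.35, 1.97], [-1.29, 1.29], [0.11, 2.56], [-1.05, 4.19], [0.11, 1.86], [-2.63, 2.63]. Speed limits (rad/s): [2.22, 2.22, 3.01, 3.01, 3.14, 3.14, 3.14].

INTERFACE

Orientations are given as a unit quaternion [x, y, z, w].
In Python, from plant import monitor, vision, close_job gives the robot as it stands.
- The arm moves only by the shell command python3 -m pendant 'ROWS' [OPENING] [FORCE]. ROWS is JSON, one flat list of numbers, 6 for each row, row after row: the shift along the tool's x, y, z in cm, then the turn, a rotation vector about the tool's x, y, z in rad. A call has 1 to 8 rows; each row is the pose to reach, as a shift and turn from the pose commanded when the call began, along the tool's axes at that moment; what a row does not reach only later rows make up. A row lasts 1/12 s, in which the tool goes at most 41.7 mm and 7.16 degrees, less where a joint would pass 70% of its speed; a pose out of reach is approached as far as the arm can. A call with a gripper value outside its range is refused whole. OPENING is the opening, from 0 (shut) to 1 (fully open), set as the call begins (- or left out, the last holds). The fingers move at their own pace and stop on an object; FORCE is the grip in N (left out, the last holds). Time passes only in rows, so rows that repeat a pose let the fingers close. It gives the time, the measured TCP pose, the force, the opening and the grip force at its end, in the units of the state.
- monitor.state(): the state, without advancing time (a new reading comes with each control period).
- vision.camera(name): name is "scene" or "top" or "wrist"; returns a dict with "img" (384x512x3 uint8, red, green, blue), "mtx" (3x3 intrinsics, pixels), "rvec" (rotation vector, rad) and "tvec" (3), from world to camera coordinates, as OpenCV has them; the wrist camera has in their place "T_tool_cam" (4x4, takes a point from camera to tool coordinates, whose origin is the TCP and whose axes are the flange's). Camera axes: x right, y down, z forward; pixel columns grow to the right and rows downward; lengths in m; the calibration is good to about 2 mm. A picture is of the moment at which its call begins: read the wrist's pose just before it. There is no depth.
- close_job(): hands the job in; it is judged then, once.
The state is a dict: "clock": time; "qpos": joint angles; "dq": joint speeds; "joint_efforts": joint torques, N m; "ee_pos": TCP position; "eef_rot": TCP orientation; "contact_force": force on the tool from outside, world axes, zero at the start; "torque": the same for the moment, N m; "width": opening from 0.0 (shut) to 1.0 (fully open); "grasp_force": force on a finger pad.
Only numpy, scipy, OpenCV 4.12 (cv2) and the standard library are available. Lean on these libraries where they do the work, as an engineer would, in place of code of your own. Each camera call takes 0.05 s, during which the arm holds its last target. There are 200 camera calls.

## Working session

There is one attempt and no reset: what is moved stays moved. The work goes in short steps, Python scripts to look and compute and a shell command to move; the robot and the scene stay as the last step left them, time stands still between calls to the robot, and variables do not carry over. Pictures are saved under pics/ and viewed, at most 10 in all, crops included, and the job is handed in when it is done.

```bash
mkdir -p pics; ls; python3 - <<'E'
from plant import monitor, vision
import cv2,numpy as np
for n in("top","scene"):
    c=vision.camera(n); cv2.imwrite(f"pics/{n}0.png",cv2.cvtColor(c["img"],cv2.COLOR_RGB2BGR)); print(n,c["mtx"].tolist(),c["rvec"],c["tvec"])
s=monitor.state();print(s)
E
```

```text
pics
top [[380.25556862781235, 0.0, 254.2230238286346], [0.0, 380.25556862781235, 191.9789566687762], [0.0, 0.0, 1.0]] [ 2.16264959 -2.21456469  0.11072763] [0.13375969 0.56628491 0.98404827]
scene [[465.0085811909435, 0.0, 251.99574039585508], [0.0, 465.0085811909435, 193.65595008859006], [0.0, 0.0, 1.0]] [ 1.05703651 -2.34362978  1.10998513] [0.46693166 0.24040932 0.95788236]
{'clock': 0.1, 'qpos': array([-0.84273957,  0.60003551, -0.00255762,  1.60004004,  0.00179992,
        0.94289797, -0.07976002]), 'dq': array([-7.45252610e-04, -1.41399472e-03, -4.09546293e-04, -3.20206060e-03,
       -5.92714769e-05,  1.13744127e-03,  6.70923937e-04]), 'joint_efforts': array([ 4.79872906e-03, -7.66553378e+01,  1.50262848e+00, -2.52930468e+01,
       -5.22059645e-02,  1.37516620e-02,  8.14574264e-05]), 'ee_pos': array([0.52217197, 0.50232993, 0.21785658]), 'eef_rot': array([ 3.91557087e-01,  9.20153559e-01, -6.55474777e-04, -2.13317375e-04]), 'contact_force': array([-1.01591867, -0.0800582 ,  0.29457371]), 'torque': array([-0.01340742,  0.02430382,  0.00688714]), 'grasp_force': 0.0, 'width': 0.9995202787546533}
```

View pics/top0.png

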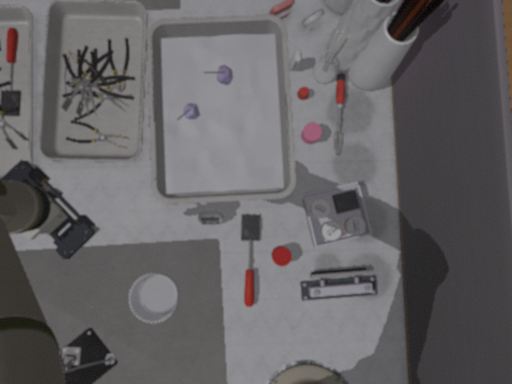

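View pics/scene0.png

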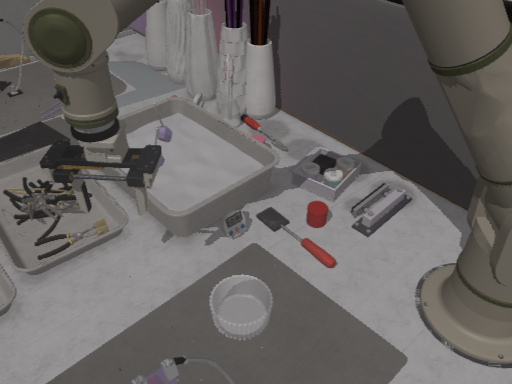

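Top view: the metal tray with jars and dark block is at about (337,215), the stop at (340,285) below it, the red jar (281,256) and pink ones (312,132) and (303,93) are lookalikes outside the tray, the nipper is at (340,100), the paddle at (250,260), the timer at (210,217) and the dish at (153,298). The large tray at (222,105) also resembles a tray but has no jars. I choose the small metal tray at (337,215) and check it in a close crop.

```bash
cat > h.py <<'E'
import cv2,numpy as np
from plant import monitor, vision
def ray(c,u,v,z):
    R=cv2.Rodrigues(np.array(c["rvec"]))[0]; t=np.array(c["tvec"]).reshape(3)
    d=R.T@np.linalg.inv(c["mtx"])@np.array([u,v,1.]); o=-R.T@t
    return o+d*(z-o[2])/d[2]
def crop(img,u0,v0,w,h,k,name,step=10):
    a=cv2.resize(cv2.cvtColor(img[v0:v0+h,u0:u0+w],cv2.COLOR_RGB2BGR),None,fx=k,fy=k,interpolation=cv2.INTER_CUBIC)
    for i in range(0,w,step): cv2.putText(a,str(u0+i),(i*k,8),0,.3,(0,255,255)); cv2.line(a,(i*k,10),(i*k,16),(0,255,255))
    for i in range(0,h,step): cv2.putText(a,str(v0+i),(0,i*k+4),0,.3,(0,255,255)); cv2.line(a,(22,i*k),(28,i*k),(0,255,255))
    cv2.imwrite(name,a)
E
python3 - <<'E'
from h import *
c=vision.camera("top"); crop(c["img"],285,170,115,135,4,"pics/c1.png")
R=cv2.Rodrigues(c["rvec"])[0];print(-R.T@c["tvec"])
for u,v in((337,215),(340,285),(340,100),(281,256),(222,196)):print(ray(c,u,v,.03))
p=cv2.projectPoints(np.array([[0,0,0.],[.5,0,0],[.5,.1,0]]),c["rvec"],c["tvec"],c["mtx"],None)[0];print(p)
E
```

```text
[0.48728682 0.14063186 1.02454648]
[ 0.5031099  -0.09509811  0.03      ]
[ 0.32250184 -0.09522584  0.03      ]
[ 0.81147533 -0.11628508  0.03      ]
[0.40058617 0.05512302 0.03      ]
[0.56002256 0.20507611 0.03      ]
[[[305.91039429 410.80256119]]

 [[299.31609028 217.24718206]]

 [[262.24410354 218.14804004]]]
```

View pics/c1.png

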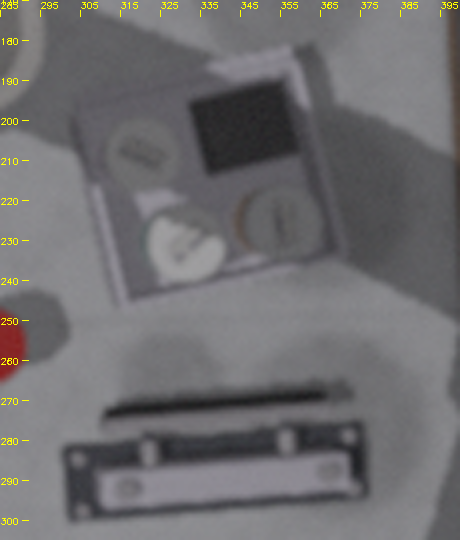

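```bash
cat >> h.py <<'E'
from scipy.spatial.transform import Rotation as Ro
def goal(p,yaw):
    """rows (cm, rad) in tool axes to reach TCP p, tool down, tool y along +-(yaw+90deg); nearest half turn"""
    s=monitor.state(); R=Ro.from_quat(s["eef_rot"]); best=None
    for k in(0,np.pi):
        G=Ro.from_euler('z',yaw+k)*Ro.from_euler('x',np.pi)
        w=(R.inv()*G).as_rotvec()
        if best is None or np.linalg.norm(w)<np.linalg.norm(best): best=w
    d=R.inv().apply(np.array(p)-s["ee_pos"])*100
    print("shift cm",d.round(2),"turn",best.round(3)); return d,best
E
python3 - <<'E'
from h import *
c=vision.camera("top")
P=lambda u,v,z:ray(c,u,v,z)[:2].round(4)
print("tray near L,R",P(315,246,.043),P(370,232,.043),"far",P(304,196,.043),P(362,181,.043))
print("bar",P(311,273,.034),P(372,268.,.034))
print("base",P(301,281,.008),P(375,275,.008),P(302,300,.008),P(376,294,.008))
goal([.56,-.08,.22],np.radians(14))
E
```

```text
tray near L,R [ 0.4248 -0.0319] [ 0.457  -0.1757] far [ 0.5542 -0.0082] [ 0.5899 -0.1613]
bar [ 0.3556 -0.0206] [ 0.3641 -0.1792]
base [0.3321 0.0024] [ 0.3424 -0.1947] [0.2829 0.0015] [ 0.2929 -0.1948]
shift cm [-44.58 -37.66  -0.15] turn [-1.000e-03 -0.000e+00 -1.049e+00]
```

```bash
python3 -c "
from h import *
goal([.63,-.067,.2],.22)"
```

```text
shift cm [-48.5  -31.71   1.84] turn [-1.000e-03 -0.000e+00 -1.025e+00]
```

```bash
python3 -m pendant '[-3,-2,0,0,0,-0.1, -6,-4,0,0,0,-0.2, -9,-6,0,0,0,-0.3, -12,-8,0,0,0,-0.4, -15,-10,0,0,0,-0.5, -18,-12,0,0,0,-0.6, -21,-14,0,0,0,-0.7, -24,-16,0,0,0,-0.8]'; python3 -c "
from h import *
goal([.63,-.067,.2],.22)"
```

```text
clock: 0.87
ee_pos: [0.5736, 0.217, 0.2186]
eef_rot: [-0.0, 1.0, -0.0, 0.0]
contact_force: [0.5, -0.5, 0.1]
width: 0.999
grasp_force: 0.0
shift cm [ -5.63 -28.4    1.87] turn [-0.    0.   -0.22]
```

```bash
python3 -m pendant '[-0.7,-3.5,0.2,0,0,-0.03, -1.4,-7,0.5,0,0,-0.06, -2.1,-10.5,0.7,0,0,-0.09, -2.8,-14,1,0,0,-0.12, -3.5,-17.5,1.2,0,0,-0.15, -4.2,-21,1.4,0,0,-0.18, -4.9,-24.5,1.6,0,0,-0.2, -5.6,-28,1.9,0,0,-0.22]'; python3 -m pendant '[0,0,0,0,0,0,0,0,0,0,0,0]'; python3 - <<'E'
from h import *
s=monitor.state();print(s["ee_pos"],Ro.from_quat(s["eef_rot"]).as_matrix().round(3),s["contact_force"])
c=vision.camera("wrist");print(c["T_tool_cam"],c["mtx"])
cv2.imwrite("pics/w1.png",cv2.cvtColor(c["img"],cv2.COLOR_RGB2BGR))
E
```

```text
clock: 1.53
ee_pos: [0.6284, -0.0634, 0.1997]
eef_rot: [-0.108, 0.994, -0.0, 0.0]
contact_force: [0.3, -0.0, -0.6]
width: 1.0
grasp_force: 0.0
clock: 1.7
ee_pos: [0.6281, -0.0646, 0.1991]
eef_rot: [-0.105, 0.994, -0.0, -0.0]
contact_force: [-0.5, 0.8, -0.4]
width: 1.002
grasp_force: 0.0
[ 0.62805203 -0.06462758  0.19907108] [[-0.978 -0.209 -0.001]
 [-0.209  0.978 -0.001]
 [ 0.001 -0.001 -1.   ]] [-0.5226478   0.80618532 -0.39004116]
[[ 1.66149561e-04 -9.71434658e-01 -2.37307139e-01  6.56400178e-02]
 [ 9.99999772e-01  3.16890803e-04 -5.97070895e-04  2.12188905e-04]
 [ 6.55215811e-04 -2.37306985e-01  9.71434488e-01 -1.66586929e-01]
 [ 0.00000000e+00  0.00000000e+00  0.00000000e+00  1.00000000e+00]] [[276.97082693   0.         255.23458006]
 [  0.         276.97082693 189.6404355 ]
 [  0.           0.           1.        ]]
```

View pics/w1.png

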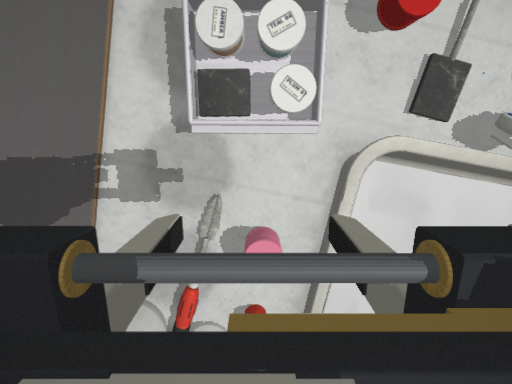

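Wrist view: the tray holds Amber, Teal and Plum jars plus the block, the lip's outer edge runs (192,132)–(319,132), the nipper's tip is at (212,198), the pink jar at (262,243), the big tray's wall at (345,200).

```bash
cat >> h.py <<'E'
def wray(c,s,u,v,z):
    T=np.array(c["T_tool_cam"]); R=Ro.from_quat(s["eef_rot"])
    d=R.apply(T[:3,:3]@np.linalg.inv(c["mtx"])@np.array([u,v,1.])); o=s["ee_pos"]+R.apply(T[:3,3])
    return (o+d*(z-o[2])/d[2])[:2].round(4)
E
python3 - <<'E'
from h import *
s=monitor.state();c=vision.camera("wrist")
L=wray(c,s,319,132,.04);R=wray(c,s,192,132,.04)
# refine lip edge: strongest gradient per column
g=cv2.cvtColor(c["img"],cv2.COLOR_RGB2GRAY).astype(float)
us=np.arange(205,310); 
for u in us[::20]: print(u,g[116:140,u].astype(int).tolist())
print("lip",L,R,"len",np.linalg.norm(L-R)); d=L-R;print("yaw",np.arctan2(-d[0],d[1]),"mid",(L+R)/2)
print("rim",wray(c,s,322,0,.043),"nip tip",wray(c,s,212,196,.015),"pink",wray(c,s,262,228,.02),"bigtray",wray(c,s,345,200,.05),wray(c,s,345,170,.05))
E
```

```text
205 [185, 204, 167, 173, 197, 210, 195, 169, 150, 197, 202, 203, 202, 202, 203, 198, 151, 159, 161, 160, 161, 162, 163, 162]
225 [188, 205, 171, 157, 190, 212, 200, 176, 156, 199, 202, 202, 202, 201, 204, 205, 168, 185, 190, 185, 183, 182, 183, 181]
245 [194, 207, 190, 164, 188, 212, 202, 181, 151, 199, 203, 204, 203, 201, 204, 211, 178, 192, 196, 197, 195, 196, 194, 193]
265 [206, 208, 208, 189, 185, 209, 209, 185, 156, 174, 200, 203, 202, 202, 205, 206, 185, 175, 195, 199, 200, 197, 198, 197]
285 [194, 146, 200, 197, 186, 205, 212, 191, 160, 172, 200, 204, 204, 204, 203, 204, 186, 168, 186, 189, 191, 190, 192, 194]
305 [135, 134, 134, 180, 182, 199, 212, 195, 167, 161, 198, 202, 203, 203, 203, 202, 196, 166, 195, 201, 200, 202, 201, 202]
lip [ 0.5592 -0.0018] [ 0.5902 -0.1449] len 0.1464192951765579
yaw 0.21333526802789055 mid [ 0.5747  -0.07335]
rim [ 0.4302 -0.0347] nip tip [ 0.668  -0.1115] pink [ 0.6958 -0.0382] bigtray [0.629  0.0469] [0.5945 0.0366]
```

```bash
python3 -c "
from h import *
goal([.606,-.0665,.012],.214)"
```

```text
shift cm [ 2.28 -0.1  18.75] turn [ 0.001 -0.     0.001]
```

```bash
python3 -m pendant '[2.3,0,1,0,0,0, 2.3,0,4,0,0,0, 2.3,0,7,0,0,0, 2.3,0,10,0,0,0, 2.3,0,12.5,0,0,0, 2.3,0,14.5,0,0,0, 2.3,0,16,0,0,0, 2.3,0,16.5,0,0,0]'; python3 -m pendant '[0,0,0.7,0,0,0, 0,0,1.4,0,0,0, 0,0,2.1,0,0,0,0,0,2.1,0,0,0]';  python3 - <<'E'
from h import *
s=monitor.state();print(s["ee_pos"],s["contact_force"])
goal([.5747+.0105*.977,-.0734+.0105*.213,.012],.214)
c=vision.camera("wrist");cv2.imwrite("pics/w2.png",cv2.cvtColor(c["img"],cv2.COLOR_RGB2BGR))
E
```

```text
clock: 2.47
ee_pos: [0.6047, -0.0641, 0.0325]
eef_rot: [-0.109, 0.994, 0.001, -0.001]
contact_force: [-0.4, -0.5, 0.7]
width: 0.999
grasp_force: 0.0
clock: 2.8
ee_pos: [0.6056, -0.0662, 0.013]
eef_rot: [-0.108, 0.994, 0.0, -0.0]
contact_force: [-0.3, 0.1, 0.2]
width: 0.994
grasp_force: 0.0
[ 0.60558177 -0.06616391  0.01300554] [-0.29834554  0.05837722  0.21098958]
shift cm [ 2.12 -0.05  0.1 ] turn [ 0.    -0.     0.002]
```

View pics/w2.png

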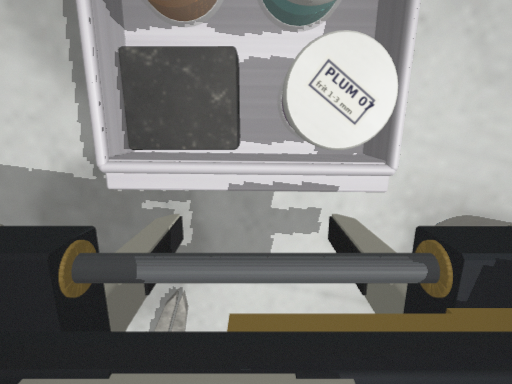

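The fingertips (165/345, 240) stand behind the lip (edge at row 190), symmetric about its middle (247). Now closing in.

```bash
python3 -m pendant '[0.4,0,0,0,0,0, 0.8,0,0,0,0,0, 1.2,0,0,0,0,0, 1.5,0,0,0,0,0, 1.7,0,0,0,0,0, 1.7,0,0,0,0,0]'; python3 -m pendant '[0.05,0,0,0,0,0,0.1,0,0,0,0,0,0.15,0,0,0,0,0,0.2,0,0,0,0,0,0.25,0,0,0,0,0,0.3,0,0,0,0,0]'
```

```text
clock: 3.35
ee_pos: [0.5886, -0.0704, 0.0138]
eef_rot: [-0.107, 0.994, -0.0, -0.0]
contact_force: [0.4, 0.8, 0.1]
width: 1.003
grasp_force: 0.0
clock: 3.85
ee_pos: [0.5862, -0.0707, 0.0136]
eef_rot: [-0.107, 0.994, -0.0, 0.0]
contact_force: [0.4, -0.6, 0.9]
width: 0.999
grasp_force: 0.0
```

```bash
python3 -m pendant '[0.05,0,0,0,0,0,0.1,0,0,0,0,0,0.15,0,0,0,0,0,0.2,0,0,0,0,0,0.25,0,0,0,0,0,0.3,0,0,0,0,0]'
```

```text
clock: 4.35
ee_pos: [0.5837, -0.071, 0.0137]
eef_rot: [-0.107, 0.994, 0.0, 0.0]
contact_force: [2.0, 1.3, -0.8]
width: 0.999
grasp_force: 1.3
```

```bash
python3 -m pendant '[0.12,-0.04,0,0,0,0.006, 0.25,-0.08,0,0,0,0.013, 0.37,-0.12,0,0,0,0.02, 0.5,-0.16,0,0,0,0.027, 0.62,-0.2,0,0,0,0.033, 0.75,-0.24,0,0,0,0.04, 0.87,-0.28,0,0,0,0.047, 1.0,-0.32,0,0,0,0.053]'
```

```text
clock: 5.02
ee_pos: [0.5743, -0.0768, 0.0137]
eef_rot: [-0.081, 0.997, -0.0, 0.0]
contact_force: [2.8, -0.1, -0.5]
width: 1.0
grasp_force: 1.8
```

```bash
python3 -m pendant '[0.12,-0.05,0,0,0,0.006, 0.25,-0.1,0,0,0,0.013, 0.37,-0.14,0,0,0,0.02, 0.5,-0.19,0,0,0,0.027, 0.62,-0.23,0,0,0,0.033, 0.75,-0.28,0,0,0,0.04, 0.87,-0.32,0,0,0,0.047, 1.0,-0.37,0,0,0,0.053]'
```

```text
clock: 5.68
ee_pos: [0.565, -0.0819, 0.0137]
eef_rot: [-0.054, 0.999, -0.0, 0.0]
contact_force: [4.3, 0.5, 0.3]
width: 1.001
grasp_force: 2.0
```

```bash
python3 -m pendant '[0.12,-0.05,0,0,0,0.006, 0.25,-0.1,0,0,0,0.013, 0.37,-0.15,0,0,0,0.02, 0.5,-0.2,0,0,0,0.027, 0.62,-0.25,0,0,0,0.033, 0.75,-0.3,0,0,0,0.04, 0.85,-0.35,0,0,0,0.047, 0.95,-0.4,0,0,0,0.053]'; python3 - <<'E'
from h import *
s=monitor.state();c=vision.camera("wrist");t=vision.camera("top")
print(s["ee_pos"],s["eef_rot"])
a=cv2.cvtColor(c["img"],cv2.COLOR_RGB2BGR)
crop(t["img"],285,170,115,135,3,"pics/_t.png"); b=cv2.imread("pics/_t.png"); b=cv2.resize(b,(327,384))
cv2.imwrite("pics/m3.png",np.hstack([a[:, :460],b]))
E
```

```text
clock: 6.35
ee_pos: [0.556, -0.0869, 0.0137]
eef_rot: [-0.028, 1.0, -0.0, 0.0]
contact_force: [4.2, 1.4, 0.6]
width: 0.997
grasp_force: 2.2
[ 0.55596503 -0.08694258  0.01370057] [-2.77939812e-02  9.99613666e-01 -1.53069966e-05  1.18187480e-04]
```

View pics/m3.png

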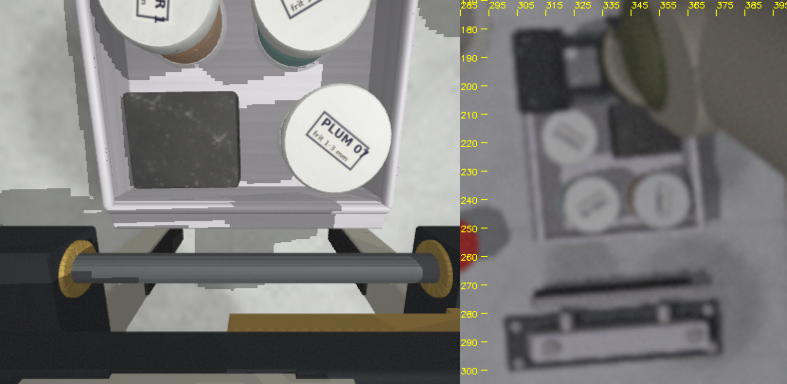

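The tray has turned with the gripper: its near edge is parallel to the bar within about 0.01 rad and laterally centred; jars are upright. Straight drag follows.

```bash
python3 -m pendant '[0.12,0,0,0,0,0, 0.25,0,0,0,0,0, 0.37,0,0,0,0,0, 0.5,0,0,0,0,0, 0.62,0,0,0,0,0, 0.75,0,0,0,0,0, 0.87,0,0,0,0,0, 1.0,0,0,0,0,0]'
```

```text
clock: 7.12
ee_pos: [0.546, -0.0875, 0.0137]
eef_rot: [-0.028, 1.0, -0.0, 0.0]
contact_force: [4.7, 0.6, 1.7]
width: 1.001
grasp_force: 2.5
```

```bash
python3 -m pendant '[0.12,0,0,0,0,0, 0.25,0,0,0,0,0, 0.37,0,0,0,0,0, 0.5,0,0,0,0,0, 0.62,0,0,0,0,0, 0.75,0,0,0,0,0, 0.87,0,0,0,0,0, 1.0,0,0,0,0,0]'
```

```text
clock: 7.78
ee_pos: [0.536, -0.088, 0.0137]
eef_rot: [-0.028, 1.0, -0.0, 0.0]
contact_force: [4.4, 0.1, 2.6]
width: 1.0
grasp_force: 2.5
```

```bash
python3 -m pendant '[0.06,0,0,0,0,0, 0.12,0,0,0,0,0, 0.18,0,0,0,0,0, 0.24,0,0,0,0,0, 0.3,0,0,0,0,0, 0.36,0,0,0,0,0]'; python3 - <<'E'
from h import *
t=vision.camera("top")
crop(t["img"],295,215,95,90,6,"pics/t4.png",5)
E
```

```text
clock: 8.28
ee_pos: [0.5325, -0.0883, 0.0137]
eef_rot: [-0.028, 1.0, -0.0, 0.0]
contact_force: [6.0, -0.1, 2.1]
width: 1.002
grasp_force: 2.5
```

View pics/t4.png

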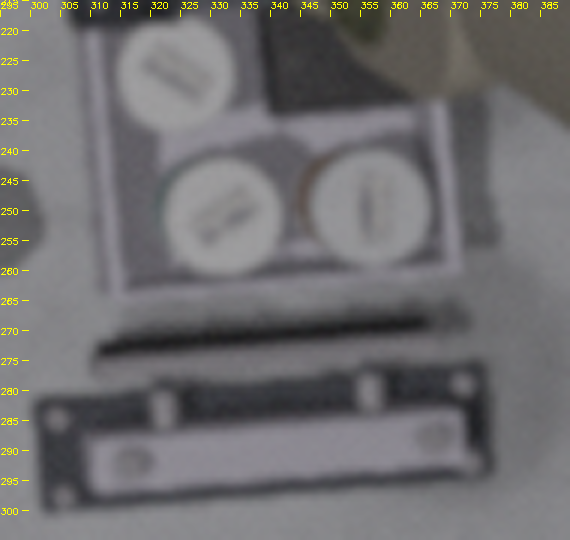

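The tray's near rim runs (312,264)–(370,259), the bar (311,273)–(365,269): parallel, with a gap of about 15–20 mm.

```bash
python3 -m pendant '[0.1,0,0,0,0,0, 0.2,0,0,0,0,0, 0.3,0,0,0,0,0, 0.4,0,0,0,0,0, 0.5,0,0,0,0,0, 0.6,0,0,0,0,0, 0.7,0,0,0,0,0, 0.8,0,0,0,0,0]'
```

```text
clock: 9.0
ee_pos: [0.5245, -0.0887, 0.0137]
eef_rot: [-0.028, 1.0, -0.0, 0.0]
contact_force: [4.7, -0.1, 1.4]
width: 1.001
grasp_force: 2.5
```

```bash
python3 -m pendant '[0.06,0,0,0,0,0, 0.12,0,0,0,0,0, 0.18,0,0,0,0,0, 0.24,0,0,0,0,0]'
```

```text
clock: 9.33
ee_pos: [0.5221, -0.0888, 0.0137]
eef_rot: [-0.028, 1.0, -0.0, 0.0]
contact_force: [5.4, 0.5, 2.1]
width: 1.003
grasp_force: 2.6
```

```bash
python3 -m pendant '[0.05,0,0,0,0,0, 0.1,0,0,0,0,0, 0.15,0,0,0,0,0, 0.2,0,0,0,0,0]'
```

```text
clock: 9.67
ee_pos: [0.5201, -0.0889, 0.0137]
eef_rot: [-0.028, 1.0, -0.0, 0.0]
contact_force: [5.0, 0.6, 2.5]
width: 1.003
grasp_force: 2.6
```

```bash
python3 -m pendant '[0.05,0,0,0,0,0, 0.1,0,0,0,0,0, 0.15,0,0,0,0,0, 0.2,0,0,0,0,0]'
```

```text
clock: 10.0
ee_pos: [0.5181, -0.089, 0.0137]
eef_rot: [-0.028, 1.0, -0.0, 0.0]
contact_force: [4.8, 0.3, 2.6]
width: 1.002
grasp_force: 2.5
```

```bash
python3 -m pendant '[0.05,0,0,0,0,0, 0.1,0,0,0,0,0, 0.15,0,0,0,0,0, 0.2,0,0,0,0,0]'
```

```text
clock: 10.33
ee_pos: [0.5161, -0.0892, 0.0137]
eef_rot: [-0.028, 1.0, -0.0, 0.0]
contact_force: [5.3, -0.5, 2.2]
width: 0.999
grasp_force: 2.5
```

```bash
python3 -m pendant '[0.05,0,0,0,0,0, 0.1,0,0,0,0,0, 0.15,0,0,0,0,0, 0.2,0,0,0,0,0]'
```

```text
clock: 10.67
ee_pos: [0.5141, -0.0893, 0.0137]
eef_rot: [-0.028, 1.0, -0.0, 0.0]
contact_force: [5.1, 0.3, 2.1]
width: 1.0
grasp_force: 2.5
```

```bash
python3 -m pendant '[0.05,0,0,0,0,0, 0.1,0,0,0,0,0, 0.15,0,0,0,0,0, 0.2,0,0,0,0,0]'
```

```text
clock: 11.0
ee_pos: [0.5127, -0.0894, 0.0137]
eef_rot: [-0.028, 1.0, 0.0, 0.001]
contact_force: [6.3, -1.3, 0.5]
width: 1.0
grasp_force: 3.5
```

Contact is starting (lag and pad force rise); press on gently.

```bash
python3 -m pendant '[0.03,0,0,0,0,0, 0.06,0,0,0,0,0, 0.09,0,0,0,0,0, 0.1,0,0,0,0,0]'
```

```text
clock: 11.33
ee_pos: [0.5123, -0.0895, 0.0137]
eef_rot: [-0.028, 1.0, 0.0, 0.001]
contact_force: [7.4, 0.4, -0.4]
width: 0.999
grasp_force: 4.0
```

```bash
python3 -m pendant '[0.05,0,0,0,0,0, 0.1,0,0,0,0,0, 0.15,0,0,0,0,0, 0.2,0,0,0,0,0, 0.2,0,0,0,0,0]'
```

```text
clock: 11.75
ee_pos: [0.5113, -0.0896, 0.0137]
eef_rot: [-0.028, 1.0, 0.0, 0.002]
contact_force: [9.3, -1.2, -2.3]
width: 1.003
grasp_force: 4.9
```

```bash
python3 -m pendant '[0.06,0,0,0,0,0, 0.12,0,0,0,0,0, 0.18,0,0,0,0,0, 0.24,0,0,0,0,0, 0.3,0,0,0,0,0, 0.3,0,0,0,0,0]'
```

```text
clock: 12.25
ee_pos: [0.5101, -0.0898, 0.014]
eef_rot: [-0.027, 1.0, 0.0, 0.004]
contact_force: [14.2, -0.9, -2.3]
width: 1.004
grasp_force: 6.7
```

```bash
python3 -m pendant '[0.05,0,0,0,0,0, 0.05,0,0,0,0,0, 0.05,0,0,0,0,0, 0.05,0,0,0,0,0, 0.05,0,0,0,0,0, 0.05,0,0,0,0,0,0.05,0,0,0,0,0]'
```

```text
clock: 12.83
ee_pos: [0.51, -0.0898, 0.0141]
eef_rot: [-0.027, 1.0, 0.0, 0.004]
contact_force: [14.3, -0.6, -2.6]
width: 1.002
grasp_force: 7.0
```

```bash
python3 -m pendant '[0.05,0,0,0,0,0, 0.05,0,0,0,0,0, 0.05,0,0,0,0,0, 0.05,0,0,0,0,0, 0.05,0,0,0,0,0, 0.05,0,0,0,0,0,0.05,0,0,0,0,0,0.05,0,0,0,0,0]'
```

```text
clock: 13.5
ee_pos: [0.5098, -0.0898, 0.0141]
eef_rot: [-0.027, 1.0, 0.0, 0.004]
contact_force: [13.5, -1.2, -3.1]
width: 1.001
grasp_force: 7.3
```

```bash
python3 -m pendant '[-0.1,0,0,0,0,0, -0.2,0,0,0,0,0, -0.3,0,0,0,0,0, -0.4,0,0,0,0,0, -0.5,0,0,0,0,0, -0.6,0,0,0,0,0, -0.7,0,0,0,0,0, -0.8,0,0,0,0,0]'; python3 -m pendant '[-0.1,0,0,0,0,0, -0.2,0,0,0,0,0, -0.3,0,0,0,0,0, -0.5,0,0,0,0,0, -0.8,0,0,0,0,0, -1.2,0,0,0,0,0, -1.6,0,0,0,0,0, -2,0,0,0,0,0]'; python3 - <<'E'
from h import *
s=monitor.state();c=vision.camera("wrist");t=vision.camera("top")
a=cv2.cvtColor(c["img"],cv2.COLOR_RGB2BGR)
crop(t["img"],285,210,110,95,4,"pics/_t.png",5); b=cv2.resize(cv2.imread("pics/_t.png"),(400,345))
b=cv2.copyMakeBorder(b,0,39,0,0,0)
cv2.imwrite("pics/m5.png",np.hstack([a[:, 60:460],b]))
E
```

```text
clock: 14.17
ee_pos: [0.5119, -0.0897, 0.0134]
eef_rot: [-0.028, 1.0, -0.0, -0.001]
contact_force: [1.9, -1.4, 0.7]
width: 1.002
grasp_force: 0.7
clock: 14.83
ee_pos: [0.5335, -0.0882, 0.0136]
eef_rot: [-0.028, 1.0, -0.0, 0.0]
contact_force: [0.0, -0.4, 0.4]
width: 1.001
grasp_force: 0.0
```

View pics/m5.png

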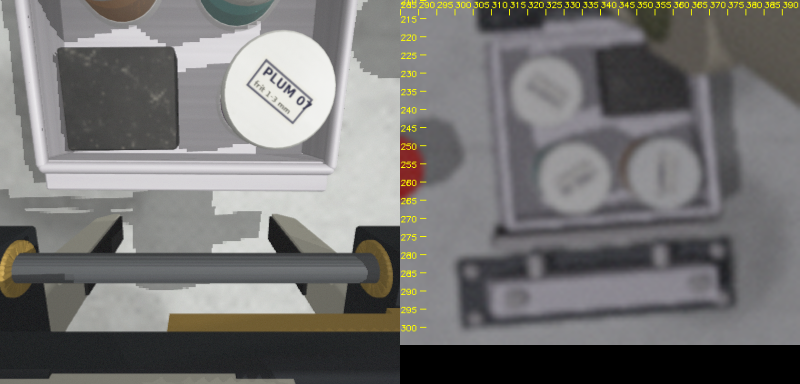

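The tray's near side lies against the bar: (311,272)–(369,267) against base slope (301,281)–(375,275), parallel within about 0.01 rad. Jars are upright, the block is in place, and the fingers are clear (no force). Handing in.

```bash
python3 -m pendant '[0,0,0,0,0,0,0,0,0,0,0,0,0,0,0,0,0,0]'; python3 -c "
from plant import close_job
print(close_job())"
```

```text
clock: 15.18
ee_pos: [0.5327, -0.0882, 0.0136]
eef_rot: [-0.028, 1.0, -0.0, -0.0]
contact_force: [0.0, 0.5, -0.4]
width: 0.997
grasp_force: 0.0
the job is handed in; nothing more can be done
None
```

I dragged the tray by its far lip to the bench stop, pressed it in with about 9 N over the 5 N drag for just over 1 s and let go. The last pictures show it square to the stop within about 0.01 rad, with jars upright and block in place; the job was handed in at about 15 s, and no verdict came back.

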